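# Fit the die and hold the clipper's spring slide at the loading mark

### The arm

A 7-joint arm with a two-finger parallel gripper is mounted at the origin on a cart in front of the work surface, level with it; the furniture and walls round the work are solid. World frame = base frame: x ahead of the robot, y to its left, z up, the work surface at z = 0. Lengths are in m, angles in degrees, forces in N, time in s.
With the tool pointing down it reaches from about 0.4 to 0.85 m from the base axis. Payload 4.4 kg.
Tool frame: the origin (TCP) lies between the finger pads; the fingertips stand 17 mm ahead of it and the grasp point (between the pads) lies 2 mm behind it (env.nose_length is the z of the fingertips in the tool frame, in m); z points along the fingers, y is the line along which they close (so a half turn about z gives the same grasp; the last joint's range is limited). The gripper opens to 94 mm and grips with 3 to 60 N. Pads are 16 mm wide; open, the fingers measure 119 mm over their backs; the gripper's body (75 mm by 177 mm) begins 78 mm behind the grasp point.
Start: joints at [63.381, 36.005, 2.206, 86.941, -1.547, 57.084, -1.146], TCP at [0.252, -0.599, 0.222] pointing down, gripper open.
Joint ranges: [-175.42, 175.42], [-21.48, 121.26], [-71.46, 75.88], [10.55, 141.38], [-63.04, 243.04], [13.31, 113.54], [-168.57, 168.57]. Speed limits (degrees/s): [147.25, 147.25, 180, 180, 180, 180, 180].

### API

Orientations are given as a 3x3 rotation matrix whose columns are the frame's x, y, z axes.
In Python, from cell import env, cams, spotter, telemetry gives the robot as it stands. Calls block until the motion is done:
- env.move_ptp(position, orientation): joint-space move of the TCP to a pose.
- env.line_to(position, rate=0.15, rot=None): straight line of the TCP; rot=None keeps the orientation; rate is the mean speed in m/s.
- env.set_joints(angles): joint-space move.
- env.let_go() and env.gripper_close(strength=None): open the fingers fully, or close them until they stop; strength is the grip in N (None keeps the last).
- env.dwell(seconds).
- env.ik(position, orientation): joint angles nearest the present ones, or None.
- cams.capture(name): name is "side" or "top" or "wrist"; returns (picture, depth): 420x560x3 uint8, red, green, blue; 420x560 float32, m along the optical axis (not along the pixel's ray), 0 where there is no reading.
- cams.camera_params(name): a dict with "fx", "fy", "cx", "cy" (pixels), "extrinsics" (4x4, takes a point from camera to world coordinates); the wrist camera has in their place "tool_from_camera" (4x4, takes a point from camera to tool coordinates, whose origin is the TCP and whose axes are the flange's). Camera axes: x right, y up, looking along -z (the intrinsics and any distortion apply to the point x, -y, -z); pixel columns grow to the right and rows downward; lengths in m; the calibration is good to about 2 mm. A picture is of the moment at which its call begins: read the wrist's pose just before it. camera_params takes no time and is no camera call.
A pose or a line that the arm cannot do raises env.IKError and nothing moves.
- env.sign_off(): hands the job in; it is judged then, once.
Trained networks look in the newest picture that a camera, given by its name, has taken for a name from the list of things; names that differ only in an ending like _2 or _b are one class to them, and where a whole thing is asked for, a point or a joint stands for the part that bears it (a point fixed in the world has none). Each returns a list of dicts, best first, with "conf" (0 to 1); they miss things now and then, are a little off and sometimes report something else, mostly with a low value. They report only what shows in the picture. A call takes as long as a camera call.
- spotter.find_in(label, camera): "location" ([x, y, z] in m, in world coordinates, good to about 4 mm: the middle of the surface that is visible of it).
- spotter.trace(label, camera): "region" (420x560 bool, what is visible of it).
Readings, each from a call of its own:
- telemetry.read_time(): time.
- telemetry.read_joint_pos(): joint angles.
- telemetry.read_qvel(): joint speeds.
- telemetry.read_joint_efforts(): joint torques, N m.
- telemetry.read_eef_pos(): TCP position.
- telemetry.read_tcp_rot(): TCP orientation.
- telemetry.read_ft_force(): force on the tool from outside, world axes, zero at the start.
- telemetry.read_moment(): the same for the moment, N m.
- telemetry.read_grip_width(): finger opening in m.
- telemetry.read_finger_force(): force on a finger pad.
Only numpy, scipy, OpenCV 4.12 (cv2) and the standard library are available. Lean on these libraries where they do the work, as an engineer would, in place of code of your own. Each camera call takes 0.05 s, during which the arm holds its last target. There are 200 camera calls.

### The job

Get the bench sausage clipper ready for loading. First press the oblong-footed die (not the round-footed one) into the recess in the clipper's bed until its foot is flush with the bed, while the slide is still closed; then pull the spring-return slide out by its upright plate until its pointer lines up with the mark tab on the side rail, and keep it there: the program finishes while still holding the slide at the mark. Do not knock over the two spice jars.

Things in the scene. Friction and masses are not known exactly. Their poses are not given: they have to be found in the camera images.
- clipper: Low metal bench clipper fixed to the table, base plate 375 x 150 mm. Origin on the table; x points from the slide (robot side) along the pull line to the bed and crimp head, y left, z up. Bed: block 110 x 120 mm, centre at x = +65 mm, top at z = 42 mm. Crimp head 100 mm wide, 94 mm high, at x = +133 to +167 mm. Front end plate at x = -188 mm, 46 mm high.
- seat (a point): Centre of the seated die's foot top, level with the bed's top; axes as the clipper's. The die's origin is then 18 mm below, its long side along x, either way round. Recess: 55 (x) x 41 (y) x 18 mm deep, with sloping lips 5 mm high along its two x ends. A sprung ball in each side wall (+y, -y) stands 3.5 mm out and grips the die: pressing it in takes about 5 to 10 N.
- die_oblong: Steel die, about 150 g: oblong foot 50 mm (x) x 36 mm (y) x 18 mm high, stepped in to 45 x 31 mm at the bottom; a grip rib 36 mm (x) x 12 mm (y) on top, up to 44 mm above the underside. Origin at the centre of the underside, z up. Stands loose on the table left or right of the clipper (the table is 1 mm higher on the right).
- die_round: The other steel die, does not fit: round foot of 50 mm diameter, 18 mm high, with the same grip rib (along its x). Origin at the centre of its underside. Stands on the opposite side of the clipper from the oblong die.
- slide (a joint): How far the spring-return slide is pulled out of its closed position, m: 0 closed, end stop at 0.11. It moves along the clipper's -x. Its spring pulls it shut with about 5 N when closed, rising 0.8 N per 10 mm to about 12 N; let go, it springs back.
- pull_plate_top (a point): Middle of the top edge of the slide's upright pull plate: 12 mm thick (along the pull line), 50 mm wide, rising 43 mm above its collar on the slide's block; the top edge is 93 mm above the table. Moves with the slide.
- pointer (a point): Tip of the small pointer on the slide's left (+y) side, 41 mm above the table. Straight left of the pull plate's middle plane; moves with the slide.
- mark_line (a point): Mark: the upright 3 mm ridge on the small tab (14 x 18 mm) clamped on the graduated rail left of the slide; this point is the middle of the ridge's inner face. The tab sits fast, elsewhere each time, at 50 to 85 mm of slide travel. Axes as the clipper's: the pointer is on the mark when both have the same position along the clipper's x.
- jar_green: Green-brown spice jar with black lid, 52 mm diameter, 85 mm high, loose on the table left of the clipper, beyond the die. Origin at the centre of its underside.
- jar_brown: Brown and red spice jar with black lid, 52 mm diameter, 85 mm high, loose on the table right of the clipper, beyond the die. Origin at the centre of its underside.

How it is judged:
By the outcome, as a careful person would: the job done as asked, in the order asked, and still so for the second after the job is handed in, while the arm keeps its last pose, push and grip.
It also fails if it takes over 67 s, if anything falls off the work surface, if the arm or the gripper's body presses on something with over 40 N, if the wrist force passes 120 N, or if a joint passes its speed limit or range.

## Working session

There is one attempt and no reset: what is moved stays moved. The work goes in short steps, each a Python script; the robot and the scene stay as the last script left them, time stands still between calls to the robot, and variables do not carry over. Pictures are saved under pics/ and viewed, at most 10 in all, crops included, and the job is handed in when it is done.

```bash
ls; mkdir -p pics; cat > h.py <<'E'
import numpy as np, cv2
from cell import env, cams, spotter, telemetry as T
def snap(cam,fn=None):
    if cam=="wrist": P=np.eye(4); P[:3,:3]=T.read_tcp_rot(); P[:3,3]=T.read_eef_pos()
    im,d=cams.capture(cam); p=cams.camera_params(cam)
    E=P@np.array(p["tool_from_camera"]) if cam=="wrist" else np.array(p["extrinsics"])
    if fn: cv2.imwrite("pics/"+fn,im[:,:,::-1])
    v,u=np.mgrid[:d.shape[0],:d.shape[1]]
    X=np.stack([(u-p["cx"])/p["fx"]*d,-(v-p["cy"])/p["fy"]*d,-d],-1)
    W=X@E[:3,:3].T+E[:3,3]; W[d==0]=np.nan
    return im,d,W,p,E
def R(yaw):  # tool down, tool x axis at yaw (deg)
    c,s=np.cos(np.radians(yaw)),np.sin(np.radians(yaw))
    return np.array([[c,s,0],[s,-c,0],[0,0,-1.]])
E
python3 - <<'E'
from h import *
np.set_printoptions(precision=4,suppress=True)
for c in ("top","side"):
    im,d,W,p,E=snap(c,c+"0.png"); print(c,{k:v for k,v in p.items() if k!='extrinsics'},E[:3,3])
    for l in ("clipper","seat","die_oblong","die_round","slide","pull_plate_top","pointer","mark_line","jar_green","jar_brown"):
        r=spotter.find_in(l,c); print(l,[(np.array(a["location"]).round(4),round(a["conf"],2)) for a in r[:2]])
print(T.read_tcp_rot(),T.read_time())
print(cams.camera_params("wrist"))
E
```

```text
pics
top {'fx': 538.8694659799339, 'fy': 538.8694659799339, 'cx': 269.04159790112226, 'cy': 212.802748905794} [ 0.2663 -0.025   1.734 ]
clipper [(array([0.5743, 0.0468, 0.0195]), 0.58)]
seat [(array([0.5723, 0.0444, 0.0245]), 0.63)]
die_oblong []
die_round [(array([ 0.4681, -0.3136,  0.0228]), 0.65)]
slide [(array([0.5444, 0.0346, 0.0497]), 0.55)]
pull_plate_top [(array([0.5437, 0.0317, 0.0461]), 0.58)]
pointer [(array([0.5415, 0.0345, 0.0457]), 0.86)]
mark_line []
jar_green [(array([0.6941, 0.2862, 0.085 ]), 0.77)]
jar_brown [(array([ 0.5854, -0.3829,  0.087 ]), 0.74), (array([0.6976, 0.2856, 0.0846]), 0.29)]
side {'fx': 487.8478936349358, 'fy': 487.8478936349358, 'cx': 274.45662537369634, 'cy': 209.46300774325974} [-0.0008  0.7978  0.7124]
clipper [(array([0.5726, 0.072 , 0.0272]), 0.69)]
seat [(array([0.5684, 0.0698, 0.0296]), 0.79), (array([0.689 , 0.305 , 0.0602]), 0.15)]
die_oblong [(array([0.4532, 0.3019, 0.0185]), 0.87), (array([0.5343, 0.0588, 0.043 ]), 0.63)]
die_round [(array([ 0.4657, -0.2976,  0.0149]), 0.49)]
slide [(array([0.5382, 0.0619, 0.0471]), 0.68)]
pull_plate_top [(array([0.5346, 0.0592, 0.0442]), 0.68)]
pointer [(array([0.5337, 0.0567, 0.0454]), 0.66)]
mark_line [(array([0.5721, 0.0717, 0.0307]), 0.69)]
jar_green [(array([0.689 , 0.3039, 0.0598]), 0.56)]
jar_brown [(array([ 0.5794, -0.3699,  0.0539]), 0.59)]
[[ 0.9215  0.3883  0.    ]
 [ 0.3883 -0.9215  0.    ]
 [ 0.     -0.     -1.    ]] 1.1
{'fx': 304.0061801668311, 'fy': 304.0061801668311, 'cx': 275.0610742078681, 'cy': 207.02582217076025, 'tool_from_camera': array([[-0.0008,  0.965 ,  0.2623,  0.0754],
       [ 1.    ,  0.0009, -0.0004,  0.0002],
       [-0.0007,  0.2623, -0.965 , -0.1633],
       [ 0.    ,  0.    ,  0.    ,  1.    ]])}
```

View pics/top0.png

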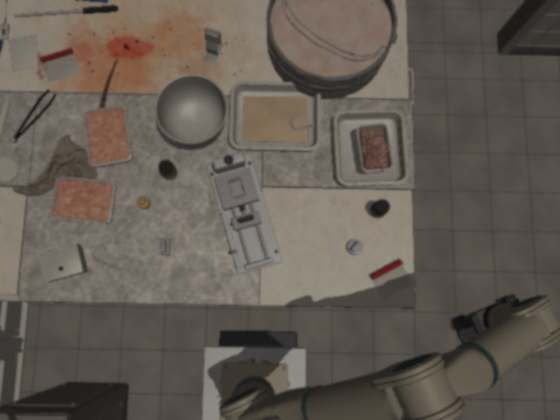

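View pics/side0.png

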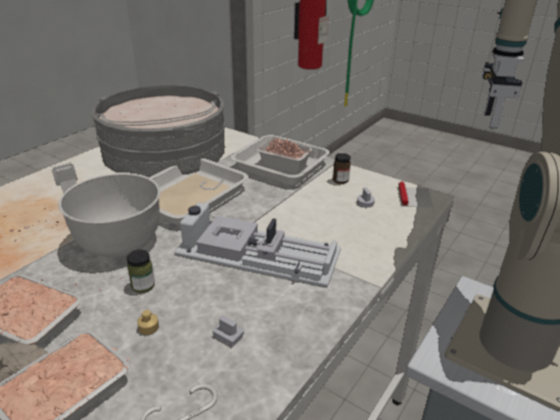

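The oblong die is the grey one on the left (top px 165,246); the round one is on the right (355,247). The clipper runs from about (255,265) to (228,160), so its yaw is about 14°. The jars are at (167,169) and (378,208). Next I'll look from the wrist camera.

```bash
python3 - <<'E'
from h import *
np.set_printoptions(precision=4,suppress=True)
def see(fn,labels):
    r=snap("wrist",fn); np.savez("pics/"+fn+".npz",im=r[0],d=r[1],W=r[2],E=r[4])
    for l in labels:
        m=[(x["conf"],x["region"]) for x in spotter.trace(l,"wrist")[:1]]
        for c,g in m:
            v,u=np.nonzero(g); print(l,round(c,2),"uv",u.mean().round(),v.mean().round(),g.sum(),np.nanmedian(r[2][g],0))
        print(' find',[(np.array(a["location"]).round(4),round(a["conf"],2)) for a in spotter.find_in(l,"wrist")[:2]])
for y in (14,194):
    print(y,env.ik([0.52,0.03,0.28],R(y)),env.ik([0.46,0.30,0.18],R(y)))
env.move_ptp([0.52,0.03,0.26],R(14)); print(T.read_time(), T.read_joint_pos())
see("w1.png",["seat","pull_plate_top","pointer","mark_line","clipper"])
env.move_ptp([0.455,0.30,0.18],R(14)); print(T.read_time())
see("w2.png",["die_oblong"])
E
```

```text
14 [ -1.1802  21.7235  -7.28   102.9169   3.2601  55.5619 -85.7932] [ -27.918    31.152   -12.138   105.6209    8.984    44.151  -120.8189]
194 [ 26.7894  27.9959 -49.3447 102.171   24.0316  60.9805  72.7881] [  1.1137  44.1448 -62.5736 104.8213  45.3051  60.4166  24.469 ]
3.5333 [ -2.2362  22.928   -5.7035 104.5565   2.8239  52.6528 -85.2998]
seat 0.75 uv 272.0 131.0 31109 [0.5882 0.046  0.0311]
 find [(array([0.5905, 0.046 , 0.0303]), 0.93)]
pull_plate_top 0.67 uv 273.0 165.0 2483 [0.5486 0.0389 0.0476]
 find [(array([0.5465, 0.036 , 0.0466]), 0.97)]
pointer 0.79 uv 274.0 165.0 2466 [0.5486 0.0385 0.0476]
 find [(array([0.5493, 0.0392, 0.0432]), 0.82)]
mark_line 0.67 uv 229.0 231.0 224 [0.4452 0.0733 0.0381]
 find [(array([0.4458, 0.0724, 0.0407]), 0.59)]
clipper 0.93 uv 272.0 130.0 30878 [0.5886 0.046  0.0313]
 find [(array([0.5894, 0.0439, 0.0267]), 0.72)]
5.2
die_oblong 0.91 uv 277.0 193.0 1525 [0.4616 0.2978 0.0194]
 find [(array([0.4655, 0.2946, 0.0212]), 0.89), (array([0.4462, 0.0768, 0.0406]), 0.32)]
```

View pics/w1.png

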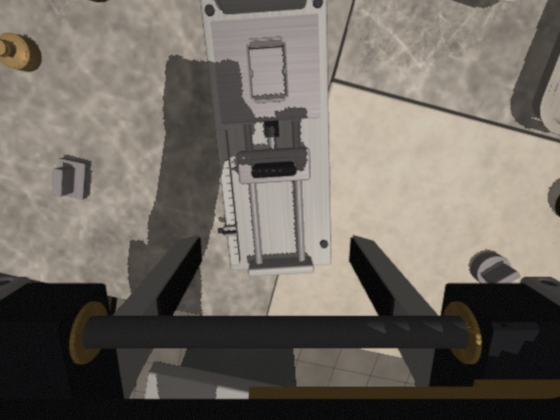

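View pics/w2.png

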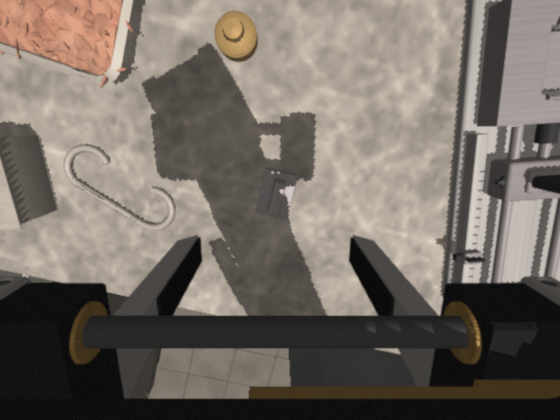

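w1 shows the recess at px (248–287, 40–101), the plate top at (274,169) and the mark tab at (228,231). In w2 the oblong die is at (277,193), in the arm's shadow. I'll fit the geometry from depth.

```bash
python3 - <<'E'
from h import *
np.set_printoptions(precision=4,suppress=True)
def rect(P): 
    (c,s,a)=cv2.minAreaRect((P[:,:2]*1000).astype(np.float32)); return np.array(c).round(1),np.array(s).round(1),round(a,1),len(P)
a=np.load("pics/w2.png.npz"); W=a["W"]; z=W[...,2]
S=np.s_[140:240,240:320]
w=W[S].reshape(-1,3); t=np.nanmedian(w[:,2]); print("table z",t)
k=w[(w[:,2]>t+.009)&(w[:,2]<t+.06)]; print("die all",rect(k),np.percentile(k[:,2],[5,50,95]))
f=w[abs(w[:,2]-t-.018)<.005]; r=w[w[:,2]>t+.036]; print("foot",rect(f)); print("rib",rect(r))
a=np.load("pics/w1.png.npz"); W=a["W"]; z=W[...,2]
print("bed z",np.nanmedian(z[20:110,220:245]),np.nanmedian(z[20:110,295:320]), "table", np.nanmedian(z[100:200,350:450]),np.nanmedian(z[300-80:300-60,60:100]),"floor",np.nanmedian(z[60:80,260:276]))
b=np.zeros(z.shape,bool); b[12:260,200:335]=1
bed=b&(abs(z-.042)<.006); bed[125:]=0; print("bed",rect(W[bed]))
rec=b&(z<.034); rec[:36]=0;rec[106:]=0;rec[:,:243]=0;rec[:,292:]=0; print("recess",rect(W[rec]),np.nanmedian(z[rec]))
pl=b&(z>.08); pl[:130]=0; print("plate",rect(W[pl]),np.nanmedian(W[pl],0))
fe=np.zeros(z.shape,bool); fe[250:285,240:325]=1; fe&=(abs(z-.046)<.006); print("front",rect(W[fe]))
tab=np.zeros(z.shape,bool); tab[218:245,212:240]=1; tab&=(z>.03); print("tab",rect(W[tab]),np.median(W[tab],0))
np.set_printoptions(linewidth=250)
print((z[222:242,214:244]*1000).round().astype(int))
im=a["im"][:,:,::-1]
cv2.imwrite("pics/c1.png",np.hstack([cv2.resize(im[20:120,205:335],None,fx=3,fy=3,interpolation=2),cv2.resize(im[140:240,205:335],None,fx=3,fy=3,interpolation=2)]))
E
```

```text
table z 0.000906817126301751
die all (array([458.4, 296.7]), array([50.2, 36. ]), 0.9, 1488) [0.0179 0.0194 0.0456]
foot (array([458.4, 296.7]), array([50.2, 36. ]), 0.9, 1020)
rib (array([458.5, 296.7]), array([35.8, 12.1]), 1.1, 417)
bed z 0.043128633807351685 0.04321781770353594 table 0.002259649874808173 0.0006640551803436257 floor 0.025296602776591737
bed (array([646.7,  68.3]), array([116.4, 120.7]), 16.9, 8973)
recess (array([653.5,  73.6]), array([62.7, 47.5]), 17.6, 1634) 0.025283643177791998
plate (array([535.1,  47.9]), array([25.1, 78.8]), 36.5, 568) [0.5447 0.0376 0.0935]
front (array([408.7,  -7.6]), array([12.4, 88.3]), 17.4, 609)
tab (array([441.7,  75.3]), array([38.1, 26. ]), 12.2, 323) [0.4453 0.0718 0.0348]
[[                   1                    0                    1                   -1                    1                    0                    2                    1                    0                    0                    0
                     1                   13                   30                   31                   32                   31   
[... 11738 characters left out ...]
]
 [                   1                    0                    1                    1                    2                    0                    0                    0                   -1                    0                   -1
                     1                    1                    0                   12                   31                   32                   32                   31                   31                   32                   30
                    32                   30                   22                   13                   13                   13                   14                   13]]<stdin>:19: RuntimeWarning: invalid value encountered in cast
```

View pics/c1.png

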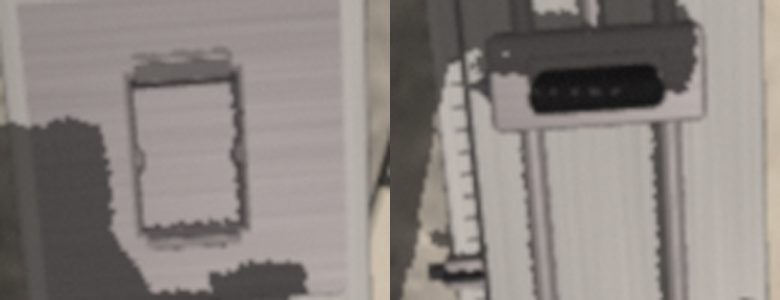

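Fits: the die is at (458.4, 296.7) mm with yaw about 1°, and the clipper yaw is about 17.5°. I'll grasp the die and look at the seat with it in hand.

```bash
python3 - <<'E'
from h import *
np.set_printoptions(precision=4,suppress=True)
env.move_ptp([0.4584,0.2967,0.12],R(1)); env.line_to([0.4584,0.2967,0.039],rate=.1)
env.gripper_close(50); print("w",T.read_grip_width(),T.read_finger_force(),T.read_ft_force())
env.line_to([0.4584,0.2967,0.15],rate=.2); print(T.read_ft_force())
c,s=np.cos(np.radians(17.5)),np.sin(np.radians(17.5))
env.move_ptp([0.6535-.07*c,0.0736-.07*s,0.16],R(17.5)); env.dwell(.3)
r=snap("wrist","w3.png"); np.savez("pics/w3.npz",im=r[0],d=r[1],W=r[2],E=r[4],p=T.read_eef_pos(),R=T.read_tcp_rot()); print(T.read_eef_pos(),T.read_time(),T.read_grip_width())
E
```

```text
w 0.011675631030754856 49.99401569366455 [ 0.0689  0.5824 -1.9493]
[-0.5246 -0.8414 -2.3051]
[0.5866 0.0535 0.1601] 10.0083 0.011879046112312875
```

View pics/w3.png

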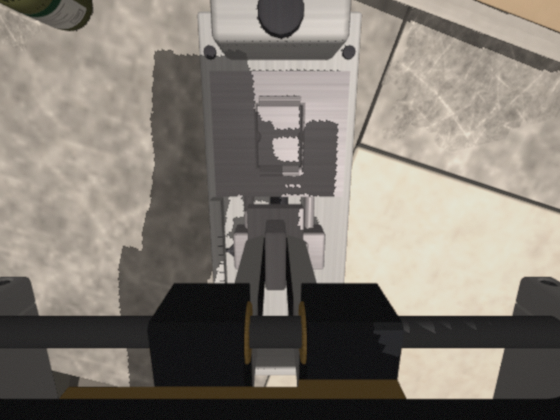

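The die is held, hidden behind the fingers at about (277,250). The recess shows clearly at px (257–305, 97–175).

```bash
python3 - <<'E'
from h import *
np.set_printoptions(precision=1,suppress=True)
a=np.load("pics/w3.npz"); W=a["W"]*1000; z=W[...,2]
def rect(P):
    c,s,g=cv2.minAreaRect(P[:,:2].astype(np.float32)); return np.array(c),np.array(s),round(g,1),len(P)
bed=np.zeros(z.shape,bool); bed[72:194,205:360]=1; B=bed&(abs(z-np.nanmedian(z[80:90,270:340]))<3)
print("bed z",np.nanmedian(z[80:90,270:340]),"bed",rect(W[B]))
# work in clipper axes
g=np.radians(17.5); A=np.array([[np.cos(g),np.sin(g)],[-np.sin(g),np.cos(g)]])
q=W[...,:2]@A.T
for v in range(95,182,6): print(v,[f"{z[v,u]:.0f}" for u in range(248,316,3)])
for zz in (38,34,30):
    m=np.zeros(z.shape,bool); m[85:182,245:320]=1; m&=z<zz
    n,l,st,_=cv2.connectedComponentsWithStats(m.astype(np.uint8)); k=1+st[1:,4].argmax(); Q=q[l==k]
    lo,hi=np.percentile(Q,[.5,99.5],0); print(zz,lo,hi,hi-lo,"ctr",(lo+hi)/2,"world",A.T@((lo+hi)/2),rect(W[l==k]))
d=a["d"]; I=[f"{x*1000:.0f}" for x in d[200:285:5,277]]; print(I)
P=np.eye(4);P[:3,:3]=a["R"];P[:3,3]=a["p"]
t=(a["W"]-a["p"])@a["R"]*1000; m=(abs(t[...,0])<60)&(abs(t[...,1])<40)&(t[...,2]<50)&(t[...,2]>10)
m[:190]=0;m[290:]=0
f=m&(t[...,2]>14)
for lo,hi in((8,16),(16,24),(24,45)):
    k=m&(t[...,2]>lo)&(t[...,2]<hi); print(lo,k.sum(),np.percentile(t[k],[1,50,99],0) if k.sum() else 0)
# plate & bed sides in clipper axes
k=np.zeros(z.shape,bool);k[72:190,195:365]=1;k&=abs(z-43)<3;lo,hi=np.percentile(q[k],[.3,99.7],0);print("bed clip axes",lo,hi,hi-lo,(lo+hi)/2)
E
```

```text
bed z 43.189435493612294 bed (array([650.5,  69.6]), array([106.1, 120.4]), 17.5, 13187)
95 ['42', '43', '45', '44', '43', '43', '44', '43', '42', '44', '43', '43', '44', '42', '43', '44', '43', '42', '42', '42', '42', '43', '44']
101 ['43', '43', '43', '45', '48', '48', '49', '47', '49', '49', '47', '47', '48', '48', '48', '48', '49', '47', '43', '42', '43', '44', '44']
107 ['43', '43', '43', '32', '25', '25', '25', '25', '26', '25', '25', '25', '26', '25', '27', '25', '25', '25', '32', '43', '42', '42', '44']
113 ['43', '42', '42', '34', '25', '27', '25', '27', '25', '25', '25', '25', '26', '25', '25', '23', '26', '25', '33', '44', '44', '42', '44']
119 ['43', '44', '43', '34', '25', '25', '25', '26', '24', '25', '25', '26', '25', '25', '26', '25', '26', '25', '35', '44', '44', '43', '44']
125 ['42', '43', '44', '37', '26', '24', '25', '25', '25', '25', '24', '25', '24', '25', '25', '25', '24', '24', '37', '44', '43', '43', '43']
131 ['43', '42', '42', '38', '26', '25', '25', '26', '26', '25', '25', '25', '25', '25', '25', '25', '25', '26', '38', '42', '43', '44', '43']
137 ['44', 
[... 1270 characters left out ...]
, 2623)
34 [ 612.6 -149.9] [ 666.7 -108.9] [54.1 41. ] ctr [ 639.6 -129.4] world [648.9  69. ] (array([649.1,  69. ]), array([55.2, 41.2]), 17.6, 2546)
30 [ 612.6 -149.8] [ 666.7 -108.9] [54.1 40.9] ctr [ 639.6 -129.3] world [648.9  69. ] (array([649.1,  69. ]), array([55.2, 41.2]), 17.6, 2505)
['0', '197', '192', '191', '191', '181', '172', '168', '167', '169', '169', '170', '170', '173', '172', '172', '174']
8 111 [[  6.8 -13.4  10. ]
 [ 16.2   1.2  12.5]
 [ 18.3  14.5  15.8]]
16 1393 [[  5.2 -17.3  17.8]
 [ 17.9  -0.   19.9]
 [ 25.   17.8  23.3]]
24 165 [[ 24.4 -17.1  24. ]
 [ 24.8  -0.   28. ]
 [ 25.2  17.4  31.7]]
bed clip axes [ 592.3 -189. ] [694.2 -69.6] [101.8 119.4] [ 643.2 -129.3]
```

```bash
python3 - <<'E'
from h import *
np.set_printoptions(precision=4,suppress=True)
x,y=.649,.069; r=R(17.6)
env.line_to([x,y,0.12],rate=.15,rot=r); env.dwell(.2); f0=T.read_ft_force(); print(f0)
env.line_to([x,y,0.085],rate=.08)
for z in (.081,.078,.075,.072,.070,.068,.066,.0645,.063,.062,.061,.060):
    env.line_to([x,y,z],rate=.03); f=T.read_ft_force()-f0; print(z,T.read_eef_pos(),f,T.read_grip_width())
    if np.hypot(f[0],f[1])>12 or f[2]>(25 if z<.066 else 15): break
print(T.read_time())
E
```

```text
[ 0.4693 -0.514  -1.8332]
0.081 [0.649  0.069  0.0811] [-0.4703  1.0799  1.0606] 0.011830954019031097
0.078 [0.6488 0.069  0.0779] [-0.6646  0.6955 -0.7156] 0.011513750398194049
0.075 [0.6488 0.0689 0.0747] [-1.4152  0.4807 -0.3542] 0.011781921524539222
0.072 [0.6488 0.069  0.0717] [-0.5042 -0.2519 -0.0667] 0.012032349316724311
0.07 [0.6489 0.0692 0.0699] [-0.8054  0.2953 -0.5112] 0.011272175672287736
0.068 [0.6491 0.0697 0.0681] [-0.6696  2.0038  0.1848] 0.011328072664754989
0.066 [0.6496 0.0694 0.0658] [ 0.9691  2.4534 -2.749 ] 0.011490966561072383
0.0645 [0.6495 0.0693 0.0644] [ 2.4423  3.2376 -1.6788] 0.011695342453103854
0.063 [0.6494 0.0693 0.063 ] [ 2.4536  2.9409 -0.5306] 0.011901106067876819
0.062 [0.6494 0.0693 0.063 ] [-0.2639  2.9761  6.7765] 0.011823961656894479
0.061 [0.6494 0.0693 0.0629] [-2.1695  3.6775 12.4978] 0.011901877396419349
0.06 [0.6494 0.0693 0.0629] [-4.3965  2.013  19.4998] 0.011855790461147788
14.4917
```

The die bottomed out with a hard stop at TCP z = 0.063, right at the expected height. I'll release it and check.

```bash
python3 - <<'E'
from h import *
np.set_printoptions(precision=4,suppress=True)
x,y=.6494,.0693
env.line_to([x,y,.063],rate=.05); env.let_go(); env.line_to([x,y,.15],rate=.15)
g=np.radians(17.6); X=np.array([np.cos(g),np.sin(g)])
print(env.ik([.545,.0376,.15],R(107.6)),env.ik([.545,.0376,.15],R(-72.4)))
p=np.array([x,y])-.14*X
env.line_to([*p,.20],rate=.25); env.dwell(.3)
r=snap("wrist","w4.png"); np.savez("pics/w4.npz",im=r[0],d=r[1],W=r[2],E=r[4]); print(T.read_time())
for l in("die_oblong","pull_plate_top","mark_line","pointer"):
    print(l,[(np.array(a["location"]),round(a["conf"],2)) for a in spotter.find_in(l,"wrist")[:2]])
E
```

```text
[ 15.9384  36.8528 -35.2676 107.2151  29.2089  45.2054 -17.4664] [ -16.0577   33.7142   13.8723  108.1512  -12.066    39.5402 -157.4881]
17.875
die_oblong [(array([0.6497, 0.0675, 0.0466]), 0.65)]
pull_plate_top [(array([0.5475, 0.0387, 0.0487]), 0.69)]
mark_line [(array([0.4445, 0.0734, 0.0415]), 0.74)]
pointer [(array([0.5461, 0.0365, 0.0415]), 0.74)]
```

View pics/w4.png

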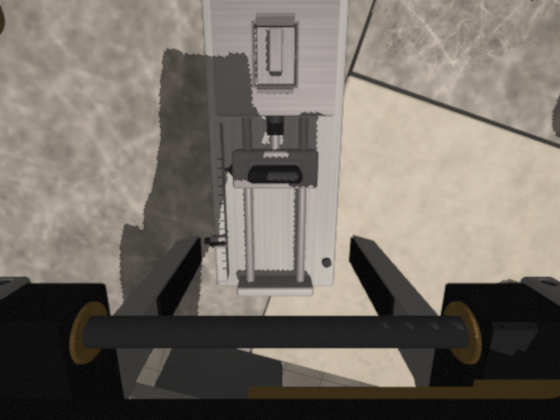

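w4 shows the die in the recess at (275,57), the plate top at (274,174), the pointer at (229,170) and the mark tab at (214,240). Next I'll check that the foot is flush and get the plate and mark positions.

```bash
python3 - <<'E'
from h import *
np.set_printoptions(precision=1,suppress=True)
a=np.load("pics/w4.npz"); W=a["W"]*1000; z=W[...,2]
g=np.radians(17.6); A=np.array([[np.cos(g),np.sin(g)],[-np.sin(g),np.cos(g)]]); q=W[...,:2]@A.T
print("foot L/R",np.nanmedian(z[30:80,260:265]),np.nanmedian(z[30:80,288:293]),"bed",np.nanmedian(z[30:80,225:248]),np.nanmedian(z[30:80,305:325]),"rib",np.nanmedian(z[35:70,272:278]))
print("foot ends",np.nanmedian(z[26:30,262:292]),np.nanmedian(z[79:83,262:292]))
def ext(m,n):
    Q=q[m]; lo,hi=np.percentile(Q,[1,99],0); print(n,m.sum(),lo,hi,"c",(lo+hi)/2,"world",A.T@((lo+hi)/2),np.nanmedian(z[m]))
m=np.zeros(z.shape,bool);m[155:190,235:315]=1;ext(m&(z>89),"plate")
m=np.zeros(z.shape,bool);m[155:185,222:234]=1;ext(m&(abs(z-42)<4),"pointer")
m=np.zeros(z.shape,bool);m[228:252,200:232]=1;ext(m&(z>36),"tab");ext(m&(z>44),"ridge")
im=a["im"][:,:,::-1]
for v in range(160,182,2): print(v,[f"{x:.0f}" for x in z[v,220:238]])
cv2.imwrite("pics/c2.png",cv2.resize(im[150:260,190:260],None,fx=5,fy=5,interpolation=cv2.INTER_CUBIC))
E
```

```text
foot L/R 43.27834531164554 43.218607568321325 bed 43.11833564151646 43.18885666069852 rib 69.17070538843853
foot ends 38.84263378713277 43.05189041360821
plate 694 [ 524.8 -154. ] [ 535.6 -106.9] c [ 530.2 -130.4] world [544.8  36. ] 93.56522129644506
pointer 77 [515.6 -86.9] [544.5 -77.8] c [530.1 -82.4] world [530.2  81.8] 44.34410991235615
tab 222 [438.7 -83.9] [506.3 -50.4] c [472.5 -67.2] world [470.7  78.9] 39.31533746750332
ridge 69 [444.3 -84. ] [507.4 -57.6] c [475.9 -70.8] world [475.   76.4] 46.54342781495258
160 ['31', '32', '30', '23', '16', '13', '13', '14', '13', '13', '13', '13', '44', '46', '47', '47', '47', '47']
162 ['31', '29', '30', '23', '16', '13', '13', '13', '13', '13', '13', '13', '13', '47', '47', '47', '48', '47']
164 ['32', '32', '31', '22', '17', '13', '13', '13', '13', '12', '14', '12', '43', '46', '48', '48', '48', '47']
166 ['32', '31', '30', '24', '18', '13', '12', '13', '13', '13', '42', '44', '46', '46', '46', '47', '46', '48']
168 ['32', '31', '31', '25', '18', '13', '40', '40', '44', '43', '45', '44', '45', '46', '47', '46', '49', '47']
170 ['30', '32', '30', '25', '20', '43', '44', '45', '45', '44', '43', '45', '44', '47', '47', '47', '48', '46']
172 ['32', '29', '30', '25', '20', '13', '12', '12', '44', '44', '44', '44', '45', '46', '47', '47', '47', '46']
174 ['31', '32', '30', '28', '19', '14', '13', '13', '13', '13', '14', '45', '44', '46', '47', '47', '47', '46']
176 ['31', '32', '31', '27', '20', '14', '14', '13', '12', '13', '14', '13', '13', '46', '46', '47', '47', '47']
178 ['30', '32', '31', '28', '21', '15', '13', '13', '15', '14', '12', '13', '12', '44', '47', '47', '47', '47']
180 ['30', '32', '33', '28', '22', '15', '14', '13', '13', '12', '12', '13', '13', '45', '47', '47', '46', '47']
```

View pics/c2.png

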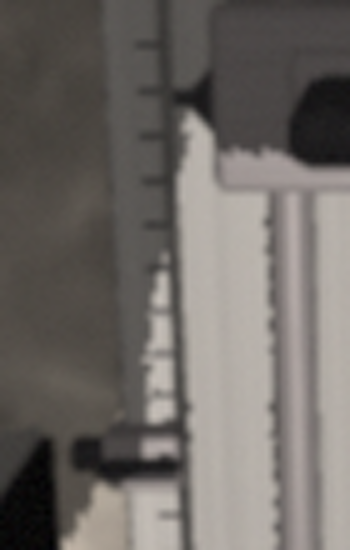

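The foot is flush (43.25 vs bed 43.15 mm). Now I'll grasp the plate with the camera side facing the rail, pull most of the way, and look.

```bash
python3 - <<'E'
from h import *
np.set_printoptions(precision=4,suppress=True)
g=np.radians(17.6); X=np.array([np.cos(g),np.sin(g)]); r=R(107.6); p=np.array([.5448,.0360])
env.move_ptp([*p,.15],r); env.dwell(.1); f0=T.read_ft_force()
env.line_to([*p,.074],rate=.1); env.gripper_close(55); print(T.read_grip_width(),T.read_ft_force()-f0,T.read_eef_pos())
q=p-.078*X; env.line_to([*q,.074],rate=.06); env.dwell(.4); print(T.read_grip_width(),T.read_ft_force()-f0,T.read_eef_pos())
s=snap("wrist","w5.png"); np.savez("pics/w5.npz",im=s[0],d=s[1],W=s[2],E=s[4]); print(T.read_time())
for l in("mark_line","pointer"):
    print(l,[(np.array(a["location"]),round(a["conf"],2)) for a in spotter.find_in(l,"wrist")[:2]])
cv2.imwrite("pics/w5c.png",cv2.resize(s[0][:,:,::-1][60:320,140:440],None,fx=2,fy=2,interpolation=cv2.INTER_CUBIC))
E
```

```text
0.011212962978125091 [ 2.8456 -0.4187 -1.378 ] [0.5456 0.0363 0.074 ]
0.011488255786506961 [  9.7844   2.8902 -11.2945] [0.4739 0.0135 0.074 ]
23.325
mark_line []
pointer [(array([0.4717, 0.0359, 0.0428]), 0.75)]
```

View pics/w5c.png

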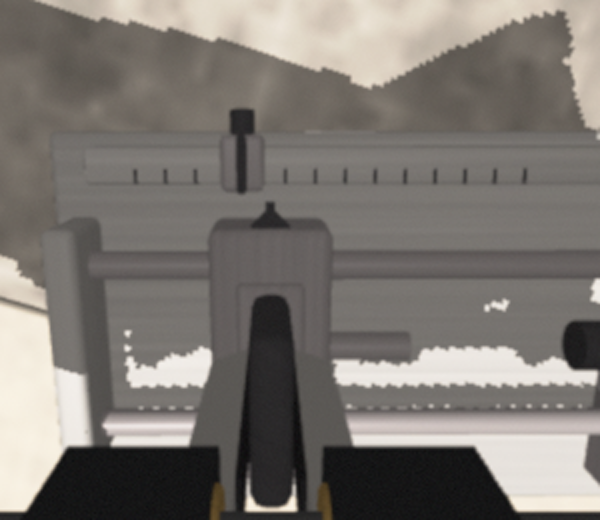

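The crop shows the pointer tip at (270,205) and the mark ridge at (242,185), about 28 crop px further along the pull. I'll compute the offset with depth.

```bash
cat > off.py <<'E'
from h import *
def off(s,rows_r,cols_r,cols_p,rows_p):
    im,d,W,p,E=s; gy=im.astype(float).mean(2); g=np.radians(17.6); X=np.array([np.cos(g),np.sin(g)])
    def col(rows,cols):
        out=[]
        for v in rows:
            w=gy[v,cols[0]:cols[1]]; w=np.clip(np.percentile(w,70)*.8-w,0,None)
            if w.sum()>0: out.append((w*np.arange(*cols)).sum()/w.sum())
        return np.median(out)
    def pt(u,v,zw):  # ray at world height
        r=E[:3,:3]@np.array([(u-p["cx"])/p["fx"],-(v-p["cy"])/p["fy"],-1]); return E[:3,3]+r*(zw-E[2,3])/r[2]
    ur=col(rows_r,cols_r); up=col(rows_p,cols_p); vr=np.mean(rows_r); vp=np.mean(rows_p)
    zr=np.nanmedian(W[rows_r[0]:rows_r[-1]+1,int(ur):int(ur)+2,2]); zp=np.nanmedian(W[rows_p[0]:rows_p[-1]+1,int(up):int(up)+2,2])
    a=pt(ur,vr,zr);b=pt(up,vp,zp)
    print("ridge u",ur,"z",zr,"ptr u",up,"z",zp,"pointer-mark along x mm",1000*(b-a)[:2]@X)
    return (b-a)[:2]@X
E
python3 - <<'E'
from off import *
a=np.load("pics/w5.npz"); s=(a["im"],a["d"],a["W"],cams.camera_params("wrist"),a["E"])
off(s,range(140,153),(253,270),(266,284),range(164,168))
off(s,range(130,140),(253,270),(266,284),range(166,172))
im=a["im"].mean(2).round().astype(int); print(im[146:154,254:270]); print(im[160:172:2,266:284]); print((a["W"][140:154:3,256:266,2]*1000).round())
E
```

```text
ridge u 260.31670353076106 z 0.046078289742593787 ptr u 274.6777880853231 z 0.04380873360691491 pointer-mark along x mm 8.879205072115075
ridge u 260.2018927825537 z 0.04608543354749657 ptr u 274.65317095938804 z 0.04391951726794274 pointer-mark along x mm 8.839243019121238
[[107 108 106  96  70  43  43  41  48  79 101 102 103 103 103 100]
 [106 107 106  96  71  43  41  41  48  78 101 102 102 100 102 101]
 [105 106 105  96  70  45  42  41  48  77  98 103 103 103 102 100]
 [105 104 104  94  69  43  41  40  47  77  99 102 101 102 102  98]
 [104 106 105  94  68  44  39  41  48  76  99 102 100 101 101 100]
 [103 104 106  96  70  45  40  41  49  78  99 100  99 100 100  99]
 [104 105 103  93  68  43  38  41  48  77  97  99  99  99 100  98]
 [100 100  99  90  69  44  39  41  47  74  95  97  96  96  96  95]]
[[117 117 118 118 118 116 110 100  99  98 100 109 115 116 117 119 117 117]
 [115 113 114 114 113 112  93  58  44  42  50  85 110 115 115 114 113 115]
 [115 114 116 115 116 113  93  56  42  41  46  83 112 115 115 117 115 114]
 [118 116 117 116 107  85  59  45  40  41  43  51  75 103 115 117 118 118]
 [105 108 102  85  59  44  41  39  42  44  43  40  42  52  76  99 105 107]
 [ 72  60  49  43  42  42  42  42  43  40  40  42  42  42  44  46  56  67]]
[[39. 39. 40. 46. 45. 46. 45. 43. 40. 39.]
 [40. 39. 39. 46. 47. 46. 46. 43. 39. 40.]
 [40. 39. 40. 46. 46. 46. 46. 44. 40. 39.]
 [39. 39. 40. 45. 44. 45. 45. 46. 39. 39.]
 [40. 39. 38. 47. 47. 46. 47. 44. 38. 39.]]
```

```bash
python3 - <<'E'
from off import *
np.set_printoptions(precision=4,suppress=True)
g=np.radians(17.6); X=np.array([np.cos(g),np.sin(g)])
q=np.array([.5448,.0360])-.078*X-.0088*X
env.line_to([*q,.074],rate=.04); env.dwell(.5); print(T.read_eef_pos(),T.read_grip_width(),T.read_ft_force())
s=snap("wrist","w6.png"); np.savez("pics/w6.npz",im=s[0],d=s[1],W=s[2],E=s[4]); print(T.read_time())
cv2.imwrite("pics/w6c.png",cv2.resize(s[0][:,:,::-1][100:200,220:340],None,fx=4,fy=4,interpolation=cv2.INTER_CUBIC))
im=s[0].mean(2).round().astype(int); print(im[130:176:3,262:288])
E
```

```text
[0.4658 0.011  0.074 ] 0.011894029947692416 [ 11.3463   1.7596 -13.8413]
24.3417
[[108  97  95 103 108 110 110 112 110  89  55  42  39  46  79 104 105 106
  106 105 103  97  94 104 114 115]
 [104  95  95 104 110 112 113 112 110  90  51  41  41  46  76 103 106 107
  106 106 104  95  93 100 106 108]
 [113 101  94 101 108 112 112 111 107  88  52  41  42  47  77 103 104 105
  104 105 101  96  95 108 120 122]
 [117 103  93 101 107 110 109 109 106  88  53  42  41  45  77 101 105 104
  104 104 103  97  97 112 125 126]
 [115 100  94 100 105 109 109 108 106  87  52  42  41  45  78 101 104 104
  103 102 101  98  96 109 122 122]
 [113  99  92 100 106 106 109 107 105  85  54  41  41  44  74 100 102 101
  103 101 101  95  96 107 118 121]
 [112  98  93  98 103 106 105 105 104  85  50  40  42  46  73  98 102 101
  102 100 100  96  95 104 115 118]
 [105  94  90  97 102 105 105 105 100  85  51  42  42  45  73  99 101 101
  102 101  99  96  95  99 109 109]
 [115 111 100  93  91  93  93  93  93  77  52  43  39  43  70  90  91  92
   90  90  91  96 106 116 116 117]
 [117 117 117 117 115 116 116 117 116 115 111 104  99 105 115 118 117 117
  118 118 118 117 118 118 118 119]
 [118 117 118 117 117 117 117 116 118 116 110 101  99 100 101 109 115 117
  119 118 118 117 118 117 118 118]
 [114 114 114 113 114 114 113 116 115 113  94  58  43  40  47  83 112 114
  113 114 112 115 114 115 115 115]
 [117 117 116 117 118 117 118 116 106  85  59  43  41  42  41  50  75 103
  115 118 115 117 117 118 118 116]
 [ 88  88  88  87  87  84  73  58  45  40  41  40  40  41  40  42  41  42
   50  66  81  87  89  89  87  86]
 [ 75  75  70  61  47  41  40  42  43  41  42  41  42  41  41  39  41  43
   41  42  43  46  57  70  76  77]
 [ 87  86  87  86  87  86  87  85  84  87  87  87  87  87  86  86  87  86
   89  88  87  87  88  89  89  89]]
```

View pics/w6c.png

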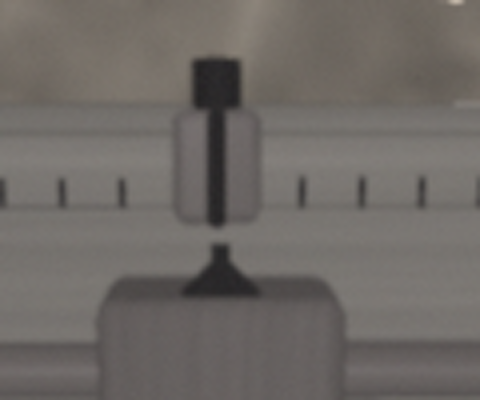

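Pointer centre is at u≈274.65 and ridge centre at u≈273.7, so about 0.6 mm remains. I'll trim it, verify, and hand in.

```bash
python3 - <<'E'
from off import *
np.set_printoptions(precision=4,suppress=True)
g=np.radians(17.6); X=np.array([np.cos(g),np.sin(g)])
def edges(row):  # half-level crossings either side of the dark centre
    row=row.astype(float); h=75; i=int(np.argmin(row)); l=i
    while row[l]<h:l-=1
    r=i
    while row[r]<h:r+=1
    return (l+(row[l]-h)/(row[l]-row[l+1])+r-(row[r]-h)/(row[r]-row[r-1]))/2
def e():
    im=snap("wrist")[0].mean(2)
    return edges(im[164:167,262:290].mean(0))-edges(im[135:153,262:290].mean(0))
tot=.0868
for k in range(4):
    d=np.mean([e() for _ in range(3)])*.62e-3; print("offset mm",d*1000,T.read_eef_pos(),T.read_time())
    if abs(d)<.00025: break
    tot+=d; env.line_to([*(np.array([.5448,.0360])-tot*X),.074],rate=.02); env.dwell(.5)
env.dwell(.5); print(e()*.62,T.read_grip_width())
if abs(e()*.62)<.5: print(env.sign_off())
E
```

```text
offset mm 0.6278233867879109 [0.4658 0.0109 0.074 ] 24.4917
offset mm 0.09300999013080676 [0.4654 0.0108 0.074 ] 25.3917
0.0801610734865224 0.011549852683626785
the job is handed in; nothing more can be done
None
```

The oblong die is seated flush in the bed, and the job was handed in with the arm holding the slide within about 0.1 mm of the mark. It took about 26 s of the 67 s allowed, and the jars stayed clear of every move.

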